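Lock the seam press guard with its rod

TASK

Lock out the seam press: slide its steel guard door fully shut, then take the long square-headed rod from the pin rack and thread it down through the bracket's upper hole, the slot in the door's tongue and the bracket's lower hole until its collar sits flush on the bracket, and let go. Feel the rod in gently, never force or drop it, and leave the press button, the other pins and everything else on the table alone.

Things in the scene. Friction and masses are not known exactly. Their poses are not given: they have to be found in the camera images.
- press: Grey seam press, base 290 x 360 mm and 90 mm high with a tall column and head (630 mm), fixed to the table. Origin: on the table under the middle of the base; its x axis points from front to back, its y axis along the guard's travel (towards guard shut), z up. In front of the base (local x -290 to -130 mm) lies a 12 mm high ledge on which the lock bracket stands.
- guard (a joint): The sliding steel guard door, in m: 0 is fully shut (against its hard stop), 0.085 wide open; it opens towards the press's -y, slides with about 4 N of friction and stays where it is left. Its panel stands 88 mm behind the line of handle and bore, 106 to 271 mm above the table. It carries the handle and the tongue.
- guard_handle (a point): Top centre of the door's handle, a plain upright steel post 18 mm in diameter, which stands 57 mm proud of its flat arm (arm top 108 mm, post top 165 mm above the table). The handle moves with the door.
- slot (a point): Centre of the slot in the door's tongue, at its top face: a horizontal plate 56 mm wide and 10 mm thick, 98 to 108 mm above the table, 90 mm from the handle towards the press's +y; the slot is 22 mm along the travel by 42 mm across. Only with the door fully shut does it lie under the bracket's upper hole. Moves with the door.
- bore (a point): Middle of the lock bracket's adjustment, at the flat top face of its upper cheek (140 mm above the table). The bracket, a bare aluminium C with its post on the press's +y side, is clamped by hand somewhere along a slot: its true hole axis lies up to 12 mm off this point along the press's x, either way, and up to 1 mm along y, differently each time, to be found by feel (or sight).
- bore_low (a point): As bore, at the top of the lower cheek (75 mm above the table). Both cheeks are 15 mm thick and reach 35 mm from the true axis along the press's x either way, and 22 mm towards its -y. Each has a round, sharp-edged 16 mm hole; the lower is exactly below the upper and just as far off nominal, as both are in one bracket.
- rod: The lock rod, steel, 0.26 kg, hanging in the rack: a shaft 14 mm in diameter and 115 mm long under a collar 26 mm in diameter and 6 mm thick; above that a square head 20 x 20 x 45 mm tall. Origin: centre of the collar's underside; z up along the rod, x and y square to the head's faces. Never press it on the press with over 60 N, bumps included: touch down slowly, 15 mm/s or less.
- rod_tip (a point): Lower end of the rod, 115 mm below its origin; the last 5 mm taper from 14 to 11 mm in diameter. Hidden in the rack at first.
- rack: Grey pin rack, fixed, 100 x 250 mm, top 130 mm above the table, with three 18 mm holes 75 mm apart in a row along its y axis, in which the rod and two other pins hang in any order. Origin: on the table under its middle; the row runs along its y axis, z up.
- pin_round: A bystander: shorter steel pin in the rack with a round head 20 mm in diameter and 45 mm tall; origin as the rod's.
- pin_disc: A bystander: steel pin in the rack with a flat disc head 36 mm in diameter; origin as the rod's.
- press_button (a joint): Red push button standing on the ledge near the guard's shut end; m pressed, 0 at rest, 0.006 fully down. Leave it alone.
- ring_gauge: A bystander: stainless ring gauge, 92 mm outside, 16 mm thick, lying flat with the white ball resting on it; origin at its underside.
- ball_center (a point): Centre of the matte white training ball (72 mm) that rests on the ring gauge. A bystander.
- bowl: A bystander: steel bowl 100 mm wide, 45 mm high, with the cream core in it; origin at its underside.
- spool: A bystander: wooden spool 52 mm wide, 66 mm high, upright; origin at its underside.
- wax_tin: A bystander: aluminium tin 70 mm wide, 60 mm high; origin at its underside.
Mind the look-alikes: they are no part of the job. What is shaped like the rod but red or yellow is not meant.

How it is judged:
On the way, in this order (a step that is already met when the one before it is completed fails the run):
1. the guard door is fully shut (within 6 mm of its stop) (value of joint guard below 0.006 m), for 0.2 s.
2. the rod is threaded through the upper hole and the tongue's slot with the guard shut (z of rod in the frame of bore below 0.05 m and horizontal distance between rod and bore below 0.017 m and value of joint guard below 0.006 m).
At the end, for the whole second after the job is handed in: The guard is within 6 mm of its stop; the rod stands upright (within 0.08 rad) in the bracket through upper hole, tongue slot and lower hole, its collar within 3 mm of the upper cheek's top face and its axis within 17 mm of the bore point; it is released and at rest (value of joint guard below 0.006 m and z of rod in the frame of bore between -0.003 and 0.003 m and horizontal distance between rod and bore below 0.017 m and angle between rod's own z axis and vertical below 0.08 rad and linear speed of rod below 0.02 m/s); the robot touches nothing.
It fails at once if the rod is forced: it presses on the press, its guard or its bracket with more than 60 N (contact force between rod and press above 60 N).
It fails at once if the press button is pushed (value of joint press_button above 0.003 m).
It fails at once if another pin, the gauge, ball, bowl, spool or tin is shifted by more than 30 mm (distance of any of pin_round, pin_disc, ring_gauge, ball_center, bowl, spool, wax_tin from where it was at the start of the episode above 0.03 m).
It also fails if it takes over 72 s, if anything falls off the work surface, if the arm or the gripper's body presses on something with over 40 N, if the wrist force passes 120 N, or if a joint passes its speed limit or range.

ROBOT

A 7-joint arm with a two-finger parallel gripper is mounted at the origin on the work surface. World frame = base frame: x ahead of the robot, y to its left, z up, the work surface at z = 0. Lengths are in m, angles in rad, forces in N, time in s.
With the tool pointing down it reaches from about 0.425 to 0.875 m from the base axis. Payload 4.7 kg.
Tool frame: the origin (TCP) lies midway between the tips of the shut fingers; the grasp point (between the pads) lies 19 mm behind it; z points along the fingers, y is the line along which they close (so a half turn about z gives the same grasp; the last joint's range is limited). The gripper opens to 85 mm and grips with 20 to 120 N. Pads are 22 mm wide; open, the fingers measure 114 mm over their backs; the gripper's body (76 mm by 85 mm) begins 54 mm behind the grasp point. The pads swing forward as they close: fully open they stand 13 mm farther back than shut.
Start: joints at [1.287, 0.321, -0.07, 1.45, 0.023, 1.371, -0.057], TCP at [0.191, -0.621, 0.2] pointing down, gripper open.
Joint ranges: [-2.86, 2.86], [-0.3, 2.09], [-1.38, 1.24], [0.06, 2.45], [-1.56, 4.7], [0.09, 2.05], [-2.69, 2.69]. Speed limits (rad/s): [2.57, 2.57, 3.14, 3.14, 3.14, 3.14, 3.14].

INTERFACE

Orientations are given as a 3x3 rotation matrix whose columns are the frame's x, y, z axes.
In Python, from plant import bot gives the robot as it stands.
- The arm moves only by the tool jog_arm, never from a script. Its argument "plan" is one flat list of numbers, 7 for each row, row after row: the closure, from 0 (fully open) to 1 (shut), then the shift along the tool's x, y, z each as a share of 0.025 m, from -1 to 1, then the turn, a rotation vector about the tool's x, y, z each as a share of 5 degrees, from -1 to 1. In form: [jaw, dx, dy, dz, rx, ry, rz, jaw, dx, dy, dz, rx, ry, rz, ...]. A call has 1 to 5 rows; each row shifts and turns the commanded pose from where the row before left it, along the tool's axes as they then stand; what a row does not reach is not made up. A row lasts 1/10 s, in which the tool goes at most 50 mm and 8.59 degrees, less where a joint would pass 70% of its speed; a pose out of reach is approached as far as the arm can. A call with a number of a shift or a turn outside -1 to 1 is refused whole. A call with a gripper value outside its range is refused whole. The fingers move at their own pace and stop on an object; the grip force is fixed at half the most. Time passes only in rows, so rows that do not move let the fingers close. It gives the time, the measured TCP pose, the force, the opening and the grip force at its end, in the units of the state.
- bot.observe(): the state, without advancing time (a new reading comes with each control period).
- bot.grab_frame(name): name is "side" or "top" or "wrist"; returns the picture (480x640x3 uint8, red, green, blue); there is no depth.
- bot.camera_params(name): a dict with "intrinsics" (3x3 intrinsics, pixels), "rvec" (rotation vector, rad) and "tvec" (3), from world to camera coordinates, as OpenCV has them; the wrist camera has in their place "hand_eye" (4x4, takes a point from camera to tool coordinates, whose origin is the TCP and whose axes are the flange's). Camera axes: x right, y down, z forward; pixel columns grow to the right and rows downward; lengths in m; the calibration is good to about 2 mm. A picture is of the moment at which its call begins: read the wrist's pose just before it. camera_params takes no time and is no camera call.
- bot.hand_in(): hands the job in; it is judged then, once.
The state is a dict: "time_s": time; "joints": joint angles; "dq": joint speeds; "effort": joint torques, N m; "tcp_pos": TCP position; "orientation": TCP orientation; "contact_force": force on the tool from outside, world axes, zero at the start; "torque": the same for the moment, N m; "width": opening from 0.0 (shut) to 1.0 (fully open); "gripper_force": force on a finger pad.
Only numpy, scipy, OpenCV 4.12 (cv2) and the standard library are available. Lean on these libraries where they do the work, as an engineer would, in place of code of your own. Each camera call takes 0.05 s, during which the arm holds its last target. There are 200 camera calls.

## Working session

There is one attempt and no reset: what is moved stays moved. The work goes in short steps, Python scripts to look and compute and a tool call to move; the robot and the scene stay as the last step left them, time stands still between calls to the robot, and variables do not carry over. Pictures are saved under pics/ and viewed, at most 10 in all, crops included, and the job is handed in when it is done.

Besides the shell and the picture viewer there is one more tool, called after "Request:" by a JSON object that holds its "name" and its "arguments". jog_arm: Moves the arm, as the interface text tells. Shift numbers are shares of 0.025 m and turn numbers shares of 5 degrees, none past 1 either way. Its arguments: {"type":"object","properties":{"plan":{"type":"array","items":{"type":"number","minimum":-1,"maximum":1}}},"required":["plan"]}

```bash
ls; mkdir -p pics
cat > h.py <<'E'
import numpy as np, cv2
from plant import bot
def ray(name,u,v,st=None):
    p=bot.camera_params(name); K=np.array(p["intrinsics"])
    d=np.linalg.inv(K)@[u,v,1.]
    if "hand_eye" in p:
        st=st or bot.observe(); H=np.array(p["hand_eye"]); R=np.array(st["orientation"])
        return R@H[:3,3]+np.array(st["tcp_pos"]), R@H[:3,:3]@d
    R=cv2.Rodrigues(np.array(p["rvec"],float))[0]; t=np.array(p["tvec"]).ravel()
    return -R.T@t, R.T@d
def onz(name,u,v,z,st=None):
    o,d=ray(name,u,v,st); return (o+d*(z-o[2])/d[2]).round(4)
def proj(name,P,st=None):
    p=bot.camera_params(name); K=np.array(p["intrinsics"]); P=np.array(P,float)
    if "hand_eye" in p:
        st=st or bot.observe(); H=np.array(p["hand_eye"]); R=np.array(st["orientation"])
        c=H[:3,:3].T@(R.T@(P-np.array(st["tcp_pos"]))-H[:3,3])
    else: c=cv2.Rodrigues(np.array(p["rvec"],float))[0]@P+np.array(p["tvec"]).ravel()
    q=K@c; return (q[:2]/q[2]).round(1)
def snap(name,f):
    im=bot.grab_frame(name); cv2.imwrite("pics/"+f,im[:,:,::-1]); return im
E
python3 - <<'E'
from h import *
s=bot.observe(); print(s)
for n in("top","side"): snap(n,n+"0.png"); print(n,ray(n,320,240),bot.camera_params(n)["intrinsics"])
print(bot.camera_params("wrist"))
E
```

```text
pics
{'time_s': 0.0, 'joints': array([ 1.28712748,  0.32182397, -0.07014866,  1.45169368,  0.0225955 ,
        1.37080049, -0.05691348]), 'dq': array([ 0.0003438 , -0.00112731,  0.00121058, -0.00090179,  0.00171241,
        0.00075016, -0.00089264]), 'effort': array([ 4.65272133e-04, -4.93589938e+01, -3.81612210e-01, -3.14334762e+01,
        1.30833790e-02,  1.12971431e-02, -2.23662923e-06]), 'tcp_pos': array([ 0.19051301, -0.62081549,  0.19861405]), 'orientation': array([[ 9.55970762e-01,  2.93461227e-01, -6.39880569e-04],
       [ 2.93461915e-01, -9.55969016e-01,  1.82861344e-03],
       [-7.50788530e-05, -1.93588156e-03, -9.99998123e-01]]), 'contact_force': array([ 0.05329747, -0.22008308, -0.15902292]), 'torque': array([ 0.02196143,  0.03519379, -0.00596464]), 'gripper_force': 0.0, 'width': 1.0028578933891747}
top (array([0.45586034, 0.01524504, 1.29810282]), array([ 0.09504003,  0.00414909, -0.99557024])) [[520.39140665   0.         326.46316502]
 [  0.         520.39140665 243.88266313]
 [  0.           0.           1.        ]]
side (array([ 0.24192562, -0.93797295,  0.96497665]), array([ 0.21969603,  0.73405847, -0.64263834])) [[602.93762472   0.         325.78566273]
 [  0.         602.93762472 239.76911826]
 [  0.           0.           1.        ]]
{'intrinsics': array([[339.69298878,   0.        , 319.68296373],
       [  0.        , 339.69298878, 236.09841082],
       [  0.        ,   0.        ,   1.        ]]), 'hand_eye': array([[-5.55943070e-04, -9.47405624e-01, -3.20034801e-01,
         8.13899910e-02],
       [ 9.99999803e-01, -6.19981420e-04,  9.82109565e-05,
        -5.61329526e-04],
       [-2.91461243e-04, -3.20034683e-01,  9.47405782e-01,
        -1.75027458e-01],
       [ 0.00000000e+00,  0.00000000e+00,  0.00000000e+00,
         1.00000000e+00]])}
```

View pics/top0.png

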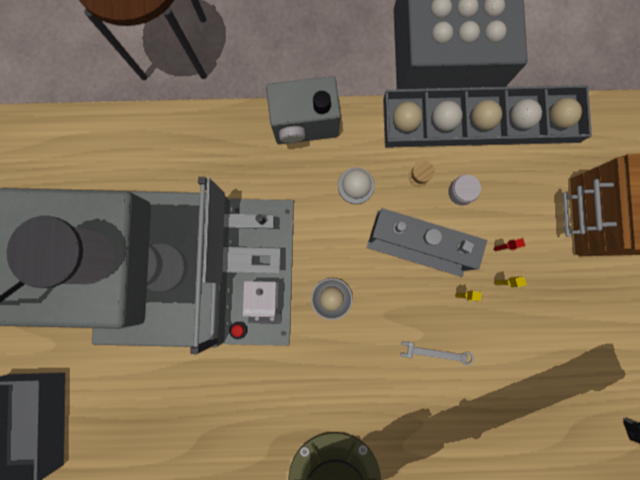

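View pics/side0.png

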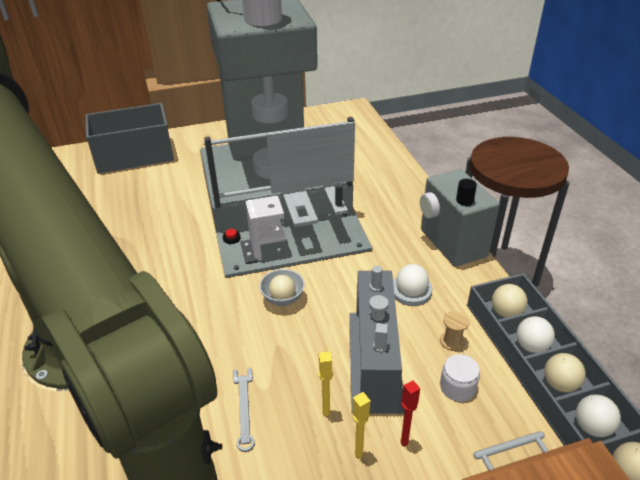

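Top view: the press is at the left with its front facing right. The handle post is near (262,219), the slot near (262,260) and the bracket near (260,300). The rod (square head) is at (467,246), the right end of the rack. The side view agrees. Next I'll zoom in on the details.

Run:
```python
import cv2,numpy as np
t=cv2.imread("pics/top0.png"); s=cv2.imread("pics/side0.png")
a=cv2.resize(t[195:345,220:300],None,fx=4,fy=4,interpolation=2)
b=cv2.resize(t[205:280,365:490],None,fx=3.84,fy=3.84,interpolation=2)
c=cv2.resize(s[170:245,235:360],None,fx=3.84,fy=3.84,interpolation=2)
m=np.zeros((600,800,3),np.uint8); m[:,:320]=a; m[:288,320:]=b; m[300:588,320:]=c
cv2.imwrite("pics/z0.png",m)
```

```text
(no output)
```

View pics/z0.png

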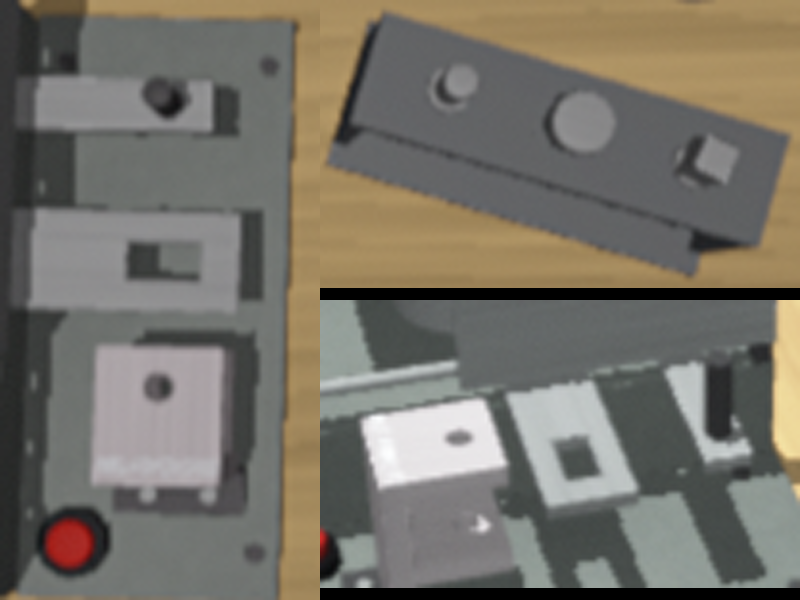

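Run:
```python
from h import *
print("handle top",onz("top",259,217.5,.165),"base",onz("top",263,220.5,.108))
print("slot",onz("top",260.7,260,.108),"hole",onz("top",259.5,291.8,.140))
print("hole side",onz("side",235+(459-320)/3.84,170+(438-300)/3.84,.140))
print("slot side",onz("side",235+(576-320)/3.84,170+(458-300)/3.84,.108))
print("handle side",onz("side",235+(718-320)/3.84,170+(357-300)/3.84,.165))
print("rod",onz("top",468.4,246.1,.181),"disc",onz("top",365+263/3.84,205+122/3.84,.14),"round",onz("top",365+140/3.84,205+80/3.84,.181))
# press edges dirs
print("ledge R edge",onz("top",293.5,200,.012),onz("top",290.5,344,.012))
a=[onz("top",365+x/3.84,205+y/3.84,.13) for x,y in((64,12),(468,135),(438,246),(33,125))];print("rack",a)
print("head edges",[onz("top",365+x/3.84,205+y/3.84,.181) for x,y in((390,135),(418,157),(402,184),(374,165))])
```

```text
handle top [0.6171 0.1525 0.165 ] base [0.618  0.1503 0.108 ]
slot [0.527 0.157 0.108] hole [0.4547 0.1569 0.14  ]
hole side [0.4541 0.155  0.14  ]
slot side [0.5254 0.155  0.108 ]
handle side [0.6156 0.152  0.165 ]
rod [ 0.541  -0.2998  0.181 ] disc [ 0.5671 -0.2342  0.14  ] round [ 0.5887 -0.157   0.181 ]
ledge R edge [0.6807 0.0842 0.012 ] [0.3258 0.099  0.012 ]
rack [array([ 0.6364, -0.1216,  0.13  ]), array([ 0.5573, -0.3567,  0.13  ]), array([ 0.4925, -0.3356,  0.13  ]), array([ 0.5698, -0.1009,  0.13  ])]
head edges [array([ 0.554 , -0.2965,  0.181 ]), array([ 0.5412, -0.3116,  0.181 ]), array([ 0.5262, -0.3019,  0.181 ]), array([ 0.5373, -0.2867,  0.181 ])]
```

Request:
{"name": "jog_arm", "arguments": {"plan": [1,0,0,-0.6,0,0,0.853,1,0,0,-0.6,0,0,0.853,1,0,0,-0.6,0,0,0.853,1,0,0,-0.6,0,0,0.853,1,0.5,-1,0,0,0,0]}}

```text
time_s: 0.6
tcp_pos: [0.2003, -0.5995, 0.2609]
orientation: [[1.0, -0.007, -0.001], [-0.007, -1.0, -0.004], [-0.001, 0.004, -1.0]]
contact_force: [0.6, -0.9, -0.1]
width: 0.144
gripper_force: 0.0
```

Request:
{"name": "jog_arm", "arguments": {"plan": [1,0.6,-1,0,0,0,0,1,0.6,-1,0,0,0,0,1,0.6,-1,0,0,0,0,1,0.6,-1,0,0,0,0,1,0.6,-1,0,0,0,0]}}

```text
time_s: 1.1
tcp_pos: [0.2785, -0.4701, 0.2592]
orientation: [[1.0, 0.0, -0.001], [0.0, -1.0, 0.001], [-0.001, -0.001, -1.0]]
contact_force: [1.3, -0.6, 0.1]
width: 0.004
gripper_force: 0.0
```

Request:
{"name": "jog_arm", "arguments": {"plan": [1,0.6,-1,0,0,0,0,1,0.6,-1,0,0,0,0,1,0.6,-1,0,0,0,0,1,0.6,-1,0,0,0,0,1,0.6,-1,0,0,0,0]}}

```text
time_s: 1.6
tcp_pos: [0.3535, -0.3451, 0.2593]
orientation: [[1.0, 0.0, -0.001], [0.0, -1.0, 0.0], [-0.001, -0.0, -1.0]]
contact_force: [0.7, -0.2, 0.1]
width: -0.0
gripper_force: 0.0
```

Request:
{"name": "jog_arm", "arguments": {"plan": [1,0.6,-1,0,0,0,0,1,0.6,-1,0,0,0,0,1,0.6,-1,0,0,0,0,1,0.6,-1,0,0,0,0,1,0.6,-1,0,0,0,0]}}

```text
time_s: 2.1
tcp_pos: [0.4284, -0.2202, 0.2594]
orientation: [[1.0, 0.0, -0.001], [0.0, -1.0, 0.0], [-0.001, -0.0, -1.0]]
contact_force: [0.8, -1.0, 0.0]
width: -0.003
gripper_force: 0.0
```

Request:
{"name": "jog_arm", "arguments": {"plan": [1,0.62,-1,0,0,0,0,1,0.62,-1,0,0,0,0,1,0.62,-1,0,0,0,0,1,0.62,-1,0,0,0,0,1,0.62,-1,0,0,0,0]}}

```text
time_s: 2.6
tcp_pos: [0.5059, -0.0953, 0.2594]
orientation: [[1.0, -0.0, -0.001], [-0.0, -1.0, -0.0], [-0.001, 0.0, -1.0]]
contact_force: [0.8, 0.6, 0.0]
width: -0.002
gripper_force: 0.0
```

Request:
{"name": "jog_arm", "arguments": {"plan": [1,0.62,-1,0,0,0,0,1,0.62,-1,0,0,0,0,1,0.62,-1,0,0,0,0,1,0.62,-1,0,0,0,0,1,0.62,-1,0,0,0,0]}}

```text
time_s: 3.1
tcp_pos: [0.5834, 0.0295, 0.2592]
orientation: [[1.0, -0.0, -0.001], [-0.0, -1.0, -0.0], [-0.001, 0.0, -1.0]]
contact_force: [0.4, 0.2, 0.2]
width: -0.001
gripper_force: 0.0
```

Request:
{"name": "jog_arm", "arguments": {"plan": [1,0.62,-1,0,0,0,0,1,0.62,-1,0,0,0,0,1,0.62,-1,0,0,0,0,1,0.62,-1,0,0,0,0,1,0.62,-0.8,0,0,0,0]}}

```text
time_s: 3.6
tcp_pos: [0.6607, 0.1504, 0.2589]
orientation: [[1.0, 0.001, -0.001], [0.001, -1.0, 0.0], [-0.001, -0.0, -1.0]]
contact_force: [-0.2, -0.1, -0.3]
width: 0.002
gripper_force: 0.0
```

Request:
{"name": "jog_arm", "arguments": {"plan": [1,0,0,1,0,0,0,1,0,0,1,0,0,0,1,0,0,1,0,0,0,1,0,0,1,0,0,0,1,0,0,1,0,0,0]}}

```text
time_s: 4.1
tcp_pos: [0.6602, 0.1484, 0.133]
orientation: [[1.0, 0.0, -0.001], [0.0, -1.0, -0.0], [-0.001, 0.0, -1.0]]
contact_force: [0.3, -0.1, 0.2]
width: 0.0
gripper_force: 0.0
```

Request:
{"name": "jog_arm", "arguments": {"plan": [1,-0.5,-0.1,0,0,0,0,1,-0.2,-0.1,0,0,0,0,1,-0.2,0,0,0,0,0,1,-0.2,0,0,0,0,0,1,-0.3,0,0,0,0,0]}}

```text
time_s: 4.6
tcp_pos: [0.626, 0.1535, 0.1353]
orientation: [[1.0, -0.0, 0.001], [-0.0, -1.0, 0.0], [0.001, -0.0, -1.0]]
contact_force: [-0.1, 0.2, -0.5]
width: -0.0
gripper_force: 0.0
```

Request:
{"name": "jog_arm", "arguments": {"plan": [1,-0.4,-0.02,0,0,0,0,1,-0.4,-0.02,0,0,0,0,1,-0.4,-0.02,0,0,0,0,1,-0.3,0,0,0,0,0,1,-0.2,0,0,0,0,0]}}

```text
time_s: 5.1
tcp_pos: [0.5823, 0.1551, 0.1349]
orientation: [[1.0, 0.0, 0.0], [0.0, -1.0, -0.0], [0.0, 0.0, -1.0]]
contact_force: [0.1, 0.6, 1.1]
width: 0.005
gripper_force: 0.0
```

Run:
```python
from h import *
im=snap("side","s1.png"); t=snap("top","t1.png")
a=cv2.resize(im[120:280,200:400],None,fx=3,fy=3)[:,:,::-1]; cv2.imwrite("pics/s1c.png",a)
print(bot.observe()["contact_force"])
```

```text
[ 0.15933007  0.5576431  -0.07286968]
```

View pics/s1c.png

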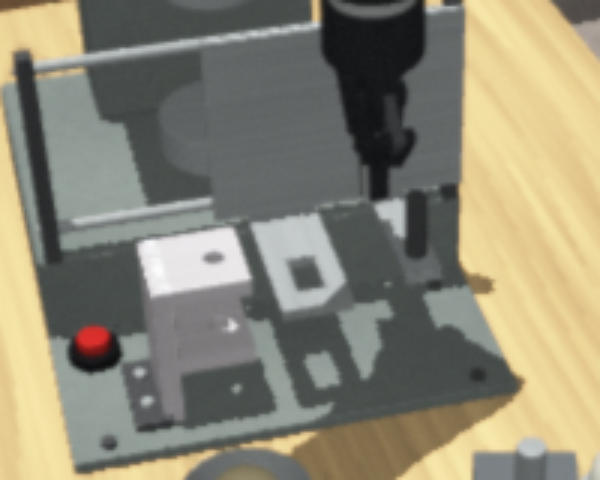

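The fingers slipped past behind the post at crop (416,195) and the door hasn't moved. I'll check the tip against its projection.

Run:
```python
from h import *
tc=bot.observe()["tcp_pos"]; print(tc)
for n in("side","top"): print(n,"tip",proj(n,tc),"hbase .6165,.152",proj(n,[.6165,.152,.108]),"htop",proj(n,[.6165,.152,.165]))
t=cv2.imread("pics/t1.png"); s=cv2.imread("pics/side0.png")
# handle in side view: base crop pixel
for P in ((416,195),(420,262)): print(P[0]/3+200,P[1]/3+120)
print(onz("side",340.5,207.5,.108), onz("side",338.7,185,.165))
m=np.zeros((600,800,3),np.uint8); m[:,:400]=cv2.resize(t[180:330,210:310],None,fx=4,fy=4); m[:,400:]=cv2.resize(s[150:270,290:370],None,fx=5,fy=5); cv2.imwrite("pics/z1.png",m)
```

```text
[0.58258215 0.155075   0.13484917]
side tip [324.8 197.3] hbase .6165,.152 [338.8 204.6] htop [339.  184.8]
top tip [259.7 234.6] hbase .6165,.152 [262.3 221.2] htop [259.2 217.7]
338.66666666666663 185.0
340.0 207.33333333333331
[0.6165 0.1398 0.108 ] [0.6156 0.1514 0.165 ]
```

View pics/z1.png

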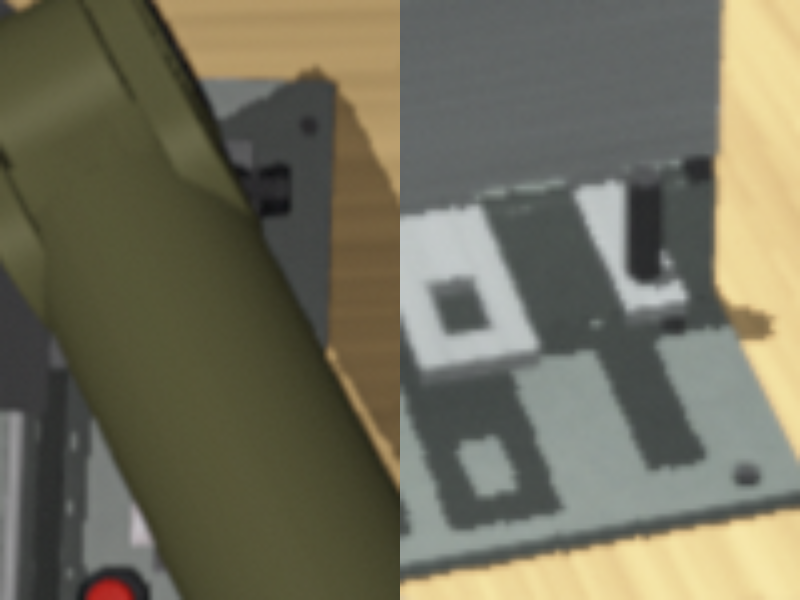

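Run:
```python
from h import *
s=cv2.imread("pics/s1.png"); s0=cv2.imread("pics/side0.png"); g=s.max(2); g0=s0.max(2)
print(g[165:215:2,316:346:2]); print(); print(g0[181:205:2,316:346:2])
w=bot.grab_frame("wrist"); cv2.imwrite("pics/w1.png",w[:,:,::-1])
st=bot.observe(); print(proj("wrist",st["tcp_pos"]),proj("wrist",[.6165,.152,.165]),proj("wrist",[.6165,.152,.108]))
```

```text
[[ 90  36  23  25  27  32  26  40  58  53  29  60 103 104 103]
 [103  44  25  25  23  24  29  32  55  52  29  68 103 105 105]
 [101  47  24  23  24  22  22  28  43  34  28  92 103 103 102]
 [103  86  34  21  22  22  21  29  30  24  65 101 103 105 106]
 [101 102  45  24  22  21  23  24  22  40 102 107 105 104 105]
 [105 102  70  65  24  23  26  50  55  85 104 103 105 104 105]
 [103 101  81  80  25  26  30  92 103 103 104 104 102 103 100]
 [104 102  82  84  29  26  30  93 100  99 100 102 104 102 103]
 [102 102  81  88  29  25  31  94 101 102 103 103 104 105 110]
 [100 101  78  88  29  24  30  92 102 109  91  71  84 103 104]
 [106 105  99  94  28  30  42  94 111  96  51  45  45  67  83]
 [146 143 103 105  95 131 168 176 195 158  50  47  45  70  90]
 [ 85  88  86  90 110 197 198 197 199 171  49  44  44  64  81]
 [ 94  88  87  84  88 177 200 197 198 171  50  44  44  63  81]
 [ 84  82  85  83  83 105 143 175 198 169  48  46  44  62  82]
 [ 82  82  84  84  83  86  97 135 198 169  49  45  43  63  81]
 [ 84  83  83  85  85  83  91 110 192 169  48  44  44  60  81]
 [ 85  83  82  82  83  80  83
[... 575 characters left out ...]
01 108 101  95 104 104 100]
 [104 106 115 113 101  99  98  99 111  96  86  88  86  77  82]
 [144 141 112 103  97 156 172 173 194 160  62  63  58  71  88]
 [ 86  87  87  87 108 196 196 193 196 169  50  43  44  62  80]
 [ 93  87  85  83  86 174 198 195 195 169  50  45  44  61  83]
 [ 81  81  82  82  83 112 199 197 197 168  51  44  44  61  79]
 [ 83  81  83  83  83  89 186 197 196 167  51  45  43  63  80]
 [ 82  82  83  83  86  82 146 198 197 170  48  44  43  60  78]
 [ 81  82  81  83  80  83  95 188 198 168  50  46  44  73  79]
 [ 81  83  82  81  80  80  81 142 198 168  51  45  44 129  92]
 [ 81  83  80  79  79  81  80  91 185 170  52  45  43  97 109]]
[320.2 273.3] [326.8 233.9] [324.9 204.5]
```

View pics/w1.png

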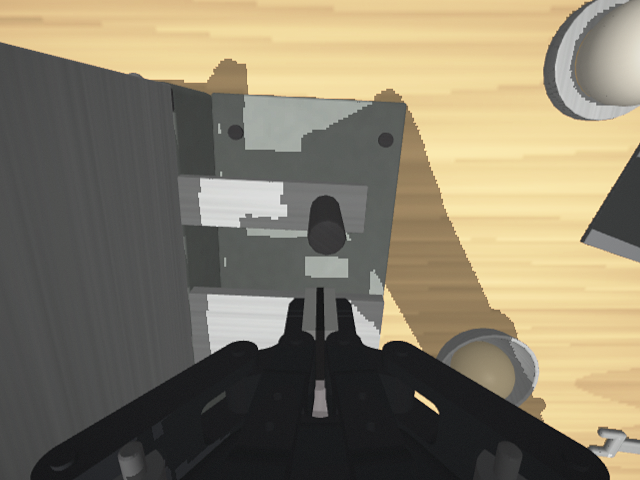

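Run:
```python
from h import *
o,d=ray("side",326,186); t=(.155-o[1])/d[1]; print("side tip",o+t*d)
st=bot.observe(); R=np.array(st["orientation"]);
for k in(0,.01,.02,.03,.04): print(k,proj("wrist",st["tcp_pos"]-k*R[:,2]), proj("side",st["tcp_pos"]-k*R[:,2]),proj("wrist",st["tcp_pos"]-k*R[:,2]+.011*R[:,0]))
```

```text
side tip [0.58583928 0.155      0.16634351]
0 [320.2 273.3] [325.  197.3] [320.2 255.2]
0.01 [320.2 281.2] [325.  193.8] [320.2 262.3]
0.02 [320.2 289.9] [324.9 190.3] [320.2 270.1]
0.03 [320.3 299.7] [324.9 186.8] [320.3 278.9]
0.04 [320.3 310.7] [324.9 183.2] [320.3 288.9]
```

The wrist view shows the post top at (326,240), where I expected it. The closed fingertips end about 32 mm short of the reported TCP, so they passed just over the post (165 mm). I'll go back and push with the TCP about 33 mm lower.

Request:
{"name": "jog_arm", "arguments": {"plan": [1,0,0,-0.7,0,0,0,1,1,0,0,0,0,0,1,1,0,0,0,0,0,1,1,0.08,0,0,0,0,1,0.3,0,0,0,0,0]}}

```text
time_s: 5.75
tcp_pos: [0.668, 0.1518, 0.1513]
orientation: [[1.0, -0.002, 0.0], [-0.002, -1.0, 0.0], [0.0, -0.0, -1.0]]
contact_force: [0.7, -0.1, 0.1]
width: -0.002
gripper_force: 0.0
```

Request:
{"name": "jog_arm", "arguments": {"plan": [1,0,0,0.6,0,0,0,1,0,0,0.6,0,0,0,1,0,0,0.6,0,0,0,1,0,0,0.3,0,0,0,1,0,0,0,0,0,0]}}

```text
time_s: 6.25
tcp_pos: [0.664, 0.1526, 0.0976]
orientation: [[1.0, 0.001, -0.003], [0.001, -1.0, -0.001], [-0.003, 0.001, -1.0]]
contact_force: [0.2, 0.3, -0.4]
width: 0.002
gripper_force: 0.0
```

Request:
{"name": "jog_arm", "arguments": {"plan": [1,-0.4,0,0,0,0,0,1,-0.2,0,0,0,0,0,1,-0.2,0,0,0,0,0,1,-0.2,0,0,0,0,0,1,-0.3,0,0,0,0,0]}}

```text
time_s: 6.75
tcp_pos: [0.6337, 0.1531, 0.1002]
orientation: [[1.0, -0.0, 0.002], [-0.0, -1.0, 0.0], [0.002, -0.0, -1.0]]
contact_force: [4.4, 0.1, -1.2]
width: 0.0
gripper_force: 2.4
```

Request:
{"name": "jog_arm", "arguments": {"plan": [1,-0.4,-0.02,0,0,0,0,1,-0.4,-0.02,0,0,0,0,1,-0.4,-0.02,0,0,0,0,1,-0.4,-0.02,0,0,0,0,1,-0.4,-0.02,0,0,0,0]}}

```text
time_s: 7.25
tcp_pos: [0.5829, 0.1555, 0.1001]
orientation: [[1.0, -0.0, 0.001], [-0.0, -1.0, -0.0], [0.001, 0.0, -1.0]]
contact_force: [4.2, 0.3, 2.0]
width: -0.002
gripper_force: 2.3
```

Request:
{"name": "jog_arm", "arguments": {"plan": [1,-0.2,-0.01,0,0,0,0,1,-0.2,-0.01,0,0,0,0,1,-0.12,0,0,0,0,0,1,-0.1,0,0,0,0,0,1,-0.1,0,0,0,0,0]}}

```text
time_s: 7.75
tcp_pos: [0.5655, 0.1565, 0.1]
orientation: [[1.0, 0.0, 0.001], [0.0, -1.0, 0.001], [0.001, -0.001, -1.0]]
contact_force: [4.4, 1.0, 2.6]
width: 0.001
gripper_force: 2.1
```

Request:
{"name": "jog_arm", "arguments": {"plan": [1,-0.1,0,0,0,0,0,1,-0.08,0,0,0,0,0,1,-0.06,0,0,0,0,0]}}

```text
time_s: 8.05
tcp_pos: [0.5634, 0.1566, 0.1001]
orientation: [[1.0, -0.0, 0.009], [-0.0, -1.0, 0.003], [0.009, -0.003, -1.0]]
contact_force: [16.9, 3.0, -5.9]
width: -0.001
gripper_force: 8.9
```

Request:
{"name": "jog_arm", "arguments": {"plan": [1,0.5,0,0,0,0,0,1,0.5,0,-0.8,0,0,0,0.5,0,0,-1,0,0,0,0.5,0,0,-1,0,0,0,0.5,0,0,-1,0,0,0]}}

```text
time_s: 8.55
tcp_pos: [0.5819, 0.1558, 0.1938]
orientation: [[1.0, 0.001, -0.006], [0.001, -1.0, -0.001], [-0.006, 0.001, -1.0]]
contact_force: [1.0, 0.4, 0.0]
width: 0.494
gripper_force: 0.0
```

Request:
{"name": "jog_arm", "arguments": {"plan": [0.4,0,0,-1,0,0,0,0.4,-0.1,1,0,0,0,0,0.4,-0.1,1,0,0,0,0,0.4,-0.1,1,0,0,0,0,0.4,-0.1,1,0,0,0,0]}}

```text
time_s: 9.05
tcp_pos: [0.5718, 0.0552, 0.2181]
orientation: [[1.0, 0.001, -0.006], [0.001, -1.0, -0.0], [-0.006, 0.0, -1.0]]
contact_force: [-0.0, 0.3, -0.3]
width: 0.602
gripper_force: 0.0
```

Request:
{"name": "jog_arm", "arguments": {"plan": [0.4,-0.1,1,0,0,0,0,0.4,-0.1,1,0,0,0,0,0.4,-0.1,1,0,0,0,0,0.4,-0.1,1,0,0,0,0,0.4,-0.1,1,0,0,0,0]}}

```text
time_s: 9.55
tcp_pos: [0.5593, -0.0694, 0.2181]
orientation: [[1.0, 0.0, -0.006], [0.0, -1.0, 0.001], [-0.006, -0.001, -1.0]]
contact_force: [0.3, 0.0, 1.2]
width: 0.603
gripper_force: 0.0
```

Request:
{"name": "jog_arm", "arguments": {"plan": [0.4,-0.1,1,0,0,0,0,0.4,-0.1,1,0,0,0,0,0.4,-0.1,1,0,0,0,0,0.4,-0.1,1,0,0,0,0,0.4,-0.1,1,0,0,0,0]}}

```text
time_s: 10.05
tcp_pos: [0.547, -0.194, 0.218]
orientation: [[1.0, 0.0, -0.006], [0.0, -1.0, 0.003], [-0.006, -0.003, -1.0]]
contact_force: [-0.1, -0.4, -0.6]
width: 0.596
gripper_force: 0.0
```

Request:
{"name": "jog_arm", "arguments": {"plan": [0.4,-0.1,1,0,0,0,0,0.4,-0.1,1,0,0,0,0,0.4,0,0,0,0,0,-1,0.4,0,0,0,0,0,-1,0.4,0,0,0,0,0,-1]}}

```text
time_s: 10.55
tcp_pos: [0.5422, -0.243, 0.2179]
orientation: [[0.965, 0.262, -0.006], [0.262, -0.965, 0.003], [-0.004, -0.005, -1.0]]
contact_force: [0.4, -0.5, 0.4]
width: 0.602
gripper_force: 0.0
```

Request:
{"name": "jog_arm", "arguments": {"plan": [0.4,0,0,0,0,0,-1,0.4,0,0,0,0,0,-1,0.4,0,0,0,0,0,-1,0.4,0,0,0,0,0,-1,0.4,0,0,0,0,0,-1]}}

```text
time_s: 11.05
tcp_pos: [0.5423, -0.2427, 0.218]
orientation: [[0.763, 0.646, -0.005], [0.646, -0.763, 0.003], [-0.002, -0.006, -1.0]]
contact_force: [0.4, 0.2, -1.2]
width: 0.602
gripper_force: 0.0
```

Request:
{"name": "jog_arm", "arguments": {"plan": [0.4,0,0,0,0,0,-1,0.4,0,0,0,0,0,-1,0.4,0,0,0,0,0,-0.6,0.4,0,0,0,0,0,0]}}

```text
time_s: 11.45
tcp_pos: [0.5426, -0.2429, 0.2181]
orientation: [[0.601, 0.799, -0.005], [0.799, -0.601, 0.003], [-0.001, -0.005, -1.0]]
contact_force: [0.7, -0.1, 0.7]
width: 0.602
gripper_force: 0.0
```

Run:
```python
from h import *
st=bot.observe(); w=snap("wrist","w2.png"); s=snap("side","s2.png")
m=np.zeros((480,800,3),np.uint8); m[:,:520]=cv2.resize(w[40:400,120:510],(520,480))[:,:,::-1]
m[:400,520:]=cv2.resize(s[160:260,280:350],(280,400))[:,:,::-1]; cv2.imwrite("pics/z2.png",m)
for P in([.541,-.3,.181],[.541,-.3,.136],[.5671,-.2342,.14]): print(proj("wrist",P,st))
```

```text
[367.8 311.6]
[360.9 283.1]
[340.3 204.5]
```

View pics/z2.png

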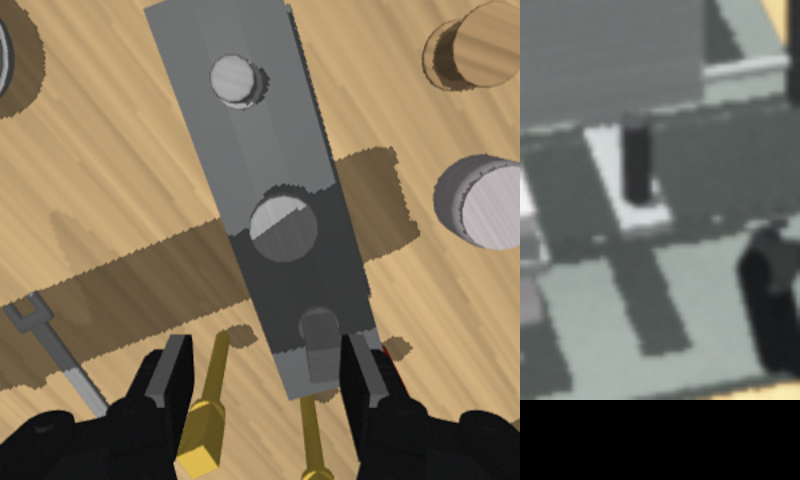

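Wrist crop: the rod head's top is at about (323,363) with its sides parallel to the image, so the yaw is right. The decoys stand nearby. In the side crop the handle post has moved left to the shut position.

Run:
```python
from h import *
st=bot.observe(); print(st["tcp_pos"])
print("rod wrist",onz("wrist",120+323*.75,40+363*.75,.181,st), onz("wrist",120+320*.75,40+328*.75,.136,st))
for b in((497,247),(460,295),(500,283)): print("decoy base",onz("top",*b,0))
print("heads",[onz("top",*b,.15) for b in((520,243),(479,296),(522,281))])
w=cv2.imread("pics/w2.png")
g=w[:,:,1].astype(int)
print(g[280:336:4,340:378:2])
print("handle side",onz("side",280+636/4,160+118/4,.165))
for k in(.02,.03,.04): R=st["orientation"];print([proj("wrist",st["tcp_pos"]-k*R[:,2]+s*.0255*R[:,1]+.011*R[:,0],st) for s in(1,-1)])
```

```text
[ 0.54315433 -0.24329916  0.21860258]
rod wrist [ 0.5379 -0.2988  0.181 ] [ 0.5393 -0.3025  0.136 ]
decoy base [ 0.5507 -0.4226  0.    ]
decoy base [ 0.4335 -0.3238  0.    ]
decoy base [ 0.4606 -0.4251  0.    ]
heads [array([ 0.5473, -0.4236,  0.15  ]), array([ 0.4328, -0.3264,  0.15  ]), array([ 0.4631, -0.4231,  0.15  ])]
[[ 58  57  61  69  71  70  69  68  68  68  69  70  69  70  70  71  82  57
   56]
 [ 58  56  80  78  69  70  67  69  67  69  70  70  70  71  71  74  71  60
   57]
 [ 57  58  74  85  69  69  71  69  70  67  68  68  68  70  71  69  72  60
   58]
 [ 56  58  54  78  69  70  70  68  67  69  67  68  70  69  70  71  70  71
   40]
 [ 55  57  56  55  60  71  69  69  69  68  67  68  69  68  68  69  69  72
   25]
 [ 56  55  79  58 104  67  69  69  68  69  69  68  68  67  68  71  74  79
   21]
 [103 103 104 104 105  78  87  86  85  85  85  84  83  84  84  84  84  89
   14]
 [104 104 102 104 104  72  82  82  84  84  86  87  87  84  83  83  83  89
   12]
 [104 103 103 104 103  94  83  85  85  85  84  83  82  84  86  86  86  73
   11]
 [103 104 103 104 104 106  82  83  82  83  84  85  84  84  84  82  83  56
   14]
 [103 104 103 104 103 104  80  86  85  84  86  84  83  82  84  85  85  44
   10]
 [103 103 103 101 103 104  83  83  83  85  83  84  86  85  84  84  83  50
   13]
 [104 102 102 101 102 103 101 103 104 104 102 102 102 102 102 101 101  69
   11]
 [103 102 103 101 102 103 102 102 102 103 103 102 100  95  92  88  86 137
   10]]
handle side [0.8275 0.062  0.165 ]
[array([372.7, 271.2]), array([270.5, 271.2])]
[array([375.8, 280. ]), array([267.6, 280.1])]
[array([379.4, 290. ]), array([264.3, 290.1])]
```

Run:
```python
from h import *
st=bot.observe(); R=st["orientation"]
p=onz("wrist",363,315,.181,st); print("rod",p)
print("handle side",onz("side",309,189.5,.165))
for q in (p,[.540,-.299,.181]): print("tool delta",(R.T@(np.array(q)-st["tcp_pos"])).round(4))
```

```text
rod [ 0.5371 -0.3009  0.181 ]
handle side [0.5451 0.1558 0.165 ]
tool delta [-0.0496  0.03    0.0375]
tool delta [-0.0463  0.0312  0.0375]
```

Request:
{"name": "jog_arm", "arguments": {"plan": [0.4,-0.64,0.41,0,0,0,0,0.4,-0.64,0.41,0,0,0,0,0.4,-0.64,0.4,0,0,0,0,0.4,0,0,0.6,0,0,0,0.4,0,0,0.6,0,0,0]}}

```text
time_s: 12.05
tcp_pos: [0.5393, -0.3015, 0.1883]
orientation: [[0.604, 0.797, -0.0], [0.797, -0.604, 0.001], [0.001, -0.001, -1.0]]
contact_force: [0.5, 0.5, -0.2]
width: 0.602
gripper_force: 0.0
```

Request:
{"name": "jog_arm", "arguments": {"plan": [0.4,0,0,0.6,0,0,0,0.4,0,0,0.6,0,0,0,0.4,0,0,0.6,0,0,0,0.4,0,0,0.6,0,0,0,0.4,0,0,0,0,0,0]}}

```text
time_s: 12.55
tcp_pos: [0.5381, -0.2996, 0.1267]
orientation: [[0.601, 0.799, -0.004], [0.799, -0.601, 0.002], [-0.001, -0.005, -1.0]]
contact_force: [-1.1, -0.5, 0.4]
width: 0.596
gripper_force: 0.0
```

Run:
```python
from h import *
st=bot.observe(); print(st["tcp_pos"],st["contact_force"]); w=snap("wrist","w3.png"); s=snap("side","s3.png")
m=np.zeros((400,800,3),np.uint8); m[:,:400]=cv2.resize(w[200:400,220:420],(400,400))[:,:,::-1]
m[:,400:]=cv2.resize(s[270:400,320:450],(400,400))[:,:,::-1]; cv2.imwrite("pics/z3.png",m)
```

```text
[ 0.53806554 -0.29959485  0.12673207] [-1.1481581  -0.47477357  0.42194173]
```

View pics/z3.png

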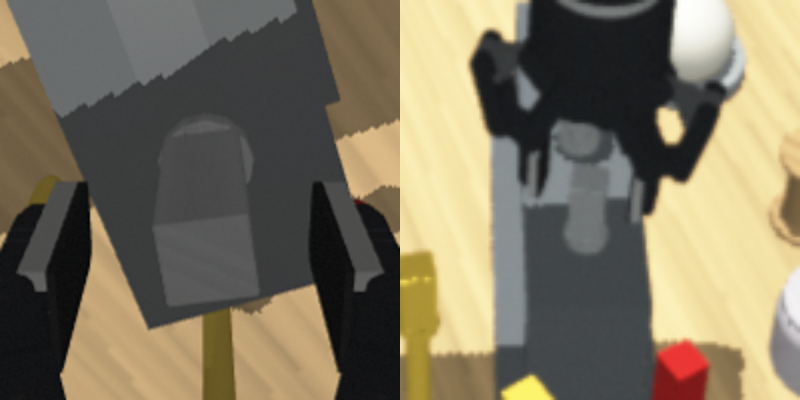

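Head centred between the fingers but turned about 8° relative to the tool. The fingertips need roughly 20 mm more descent.

Request:
{"name": "jog_arm", "arguments": {"plan": [0.4,0,0,0.4,0,0,-0.8,0.4,0,0,0.4,0,0,-0.8,0.4,0,0,0,0,0,0,0.6,0,0,0,0,0,0,0.8,0,0,0,0,0,0]}}

```text
time_s: 13.15
tcp_pos: [0.5403, -0.3009, 0.1108]
orientation: [[0.486, 0.874, 0.002], [0.874, -0.486, -0.001], [-0.0, 0.002, -1.0]]
contact_force: [-0.2, 0.0, 0.6]
width: 0.272
gripper_force: 0.0
```

Request:
{"name": "jog_arm", "arguments": {"plan": [1,0,0,0,0,0,0,1,0,0,0,0,0,0,1,0,0,0,0,0,0]}}

```text
time_s: 13.45
tcp_pos: [0.5403, -0.3008, 0.1109]
orientation: [[0.485, 0.875, 0.001], [0.875, -0.485, -0.001], [-0.0, 0.002, -1.0]]
contact_force: [-0.7, 0.3, 6.2]
width: 0.229
gripper_force: 59.4
```

Request:
{"name": "jog_arm", "arguments": {"plan": [1,0,0,-0.4,0,0,0,1,0,0,-0.8,0,0,0,1,0,0,-1,0,0,0,1,0,0,-1,0,0,0,1,0,0,-1,0,0,0]}}

```text
time_s: 13.95
tcp_pos: [0.539, -0.3003, 0.2151]
orientation: [[0.485, 0.875, -0.001], [0.875, -0.485, 0.001], [0.0, -0.002, -1.0]]
contact_force: [0.3, -1.5, -3.3]
width: 0.227
gripper_force: 59.0
```

Request:
{"name": "jog_arm", "arguments": {"plan": [1,0,0,-1,0,0,0,1,0,0,-1,0,0,0,1,0,0,-0.6,0,0,0,1,0,0,0,0,0,0]}}

```text
time_s: 14.35
tcp_pos: [0.5406, -0.3008, 0.2817]
orientation: [[0.485, 0.875, 0.003], [0.875, -0.485, -0.002], [-0.0, 0.003, -1.0]]
contact_force: [0.9, -0.0, -3.4]
width: 0.225
gripper_force: 59.1
```

Run:
```python
from h import *
st=bot.observe(); print(st["tcp_pos"],st["contact_force"],st["torque"],st["width"],st["orientation"].round(4))
s=snap("side","s4.png"); w=snap("wrist","w4.png")
R=st["orientation"]; c=st["tcp_pos"]; a=c+np.array([0,0,.019-.115])
print("tip px",proj("side",a,st),proj("side",c+[0,0,.07],st))
print("tool delta to hole above",(R.T@(np.array([.4544,.156,c[2]])-c)).round(4))
u,v=proj("side",c,st).astype(int); m=cv2.resize(s[max(v-110,0):v+110,u-90:u+90],None,fx=2.5,fy=2.5)[:,:,::-1]
cv2.imwrite("pics/z4.png",m)
```

```text
[ 0.54062119 -0.30078931  0.28173038] [ 0.87612241 -0.04751255 -3.41505466] [-0.00606844  0.01315507  0.03413002] 0.22524660883880174 [[ 0.4847  0.8747  0.0029]
 [ 0.8747 -0.4847 -0.0017]
 [-0.      0.0034 -1.    ]]
tip px [381.8 326.1] [387.5 253.4]
tool delta to hole above [ 0.3578 -0.2968 -0.001 ]
```

View pics/z4.png

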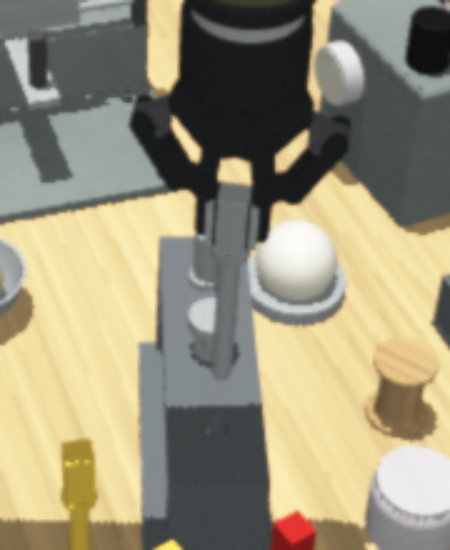

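Rod held and hanging nearly vertical (tip at crop (222,375)). Carrying it above the bracket.

Request:
{"name": "jog_arm", "arguments": {"plan": [1,0.5,-0.4,0,0,0,0,1,0.95,-0.79,0,0,0,0,1,0.95,-0.79,0,0,0,0,1,0.95,-0.79,0,0,0,0,1,0.95,-0.79,0,0,0,0]}}

```text
time_s: 14.95
tcp_pos: [0.5125, -0.1606, 0.2781]
orientation: [[0.484, 0.875, -0.003], [0.875, -0.484, 0.001], [-0.0, -0.003, -1.0]]
contact_force: [0.8, 1.0, -2.0]
width: 0.228
gripper_force: 59.2
```

Request:
{"name": "jog_arm", "arguments": {"plan": [1,0.95,-0.79,0,0,0,0,1,0.95,-0.79,0,0,0,0,1,0.95,-0.79,0,0,0,0,1,0.95,-0.79,0,0,0,0,1,0.95,-0.79,0,0,0,0]}}

```text
time_s: 15.45
tcp_pos: [0.4833, -0.0092, 0.2782]
orientation: [[0.484, 0.875, -0.003], [0.875, -0.484, -0.0], [-0.001, -0.002, -1.0]]
contact_force: [0.3, -0.4, -2.8]
width: 0.226
gripper_force: 59.2
```

Request:
{"name": "jog_arm", "arguments": {"plan": [1,0.95,-0.79,0,0,0,0,1,0.95,-0.79,0,0,0,0,1,0.95,-0.79,0,0,0,0,1,0.75,-0.6,0,0,0,0,1,0.71,-0.61,0,0,0,0]}}

```text
time_s: 15.95
tcp_pos: [0.457, 0.1281, 0.2782]
orientation: [[0.483, 0.875, -0.002], [0.875, -0.483, -0.001], [-0.002, -0.001, -1.0]]
contact_force: [-0.5, 0.6, -3.6]
width: 0.226
gripper_force: 59.1
```

Request:
{"name": "jog_arm", "arguments": {"plan": [1,0,0,0.4,0,0,0,1,0,0,0.4,0,0,0,1,0,0,0,0,0,0]}}

```text
time_s: 16.25
tcp_pos: [0.4574, 0.1246, 0.2571]
orientation: [[0.486, 0.874, -0.004], [0.874, -0.486, -0.001], [-0.003, -0.003, -1.0]]
contact_force: [-0.6, 0.1, -3.7]
width: 0.229
gripper_force: 58.9
```

Run:
```python
from h import *
st=bot.observe(); w=snap("wrist","w5.png"); s=snap("side","s5.png"); R=st["orientation"]; c=st["tcp_pos"]
print(c,st["contact_force"],R.round(4),(R.T@(np.array([.4544,.156,c[2]])-c)).round(4))
tip=c+np.array([0,0,.019-.115])
print("tip",proj("wrist",tip,st),proj("side",tip),"hole",proj("wrist",[.4544,.156,.14],st),proj("side",[.4544,.156,.14]))
m=np.zeros((500,800,3),np.uint8); m[:,:400]=cv2.resize(w[170:320,260:380],(400,500))[:,:,::-1]
m[:,400:]=cv2.resize(s[120:245,220:320],(400,500))[:,:,::-1]; cv2.imwrite("pics/z5.png",m)
```

```text
[0.4574374  0.12458479 0.257122  ] [-0.57461078  0.11819167 -3.65682208] [[ 0.4859  0.874  -0.0043]
 [ 0.874  -0.4859 -0.0012]
 [-0.0031 -0.0032 -1.    ]] [ 0.026  -0.0179 -0.    ]
tip [321.4 224.9] [275.3 205.8] hole [300.7 189.1] [271.2 205.7]
```

View pics/z5.png

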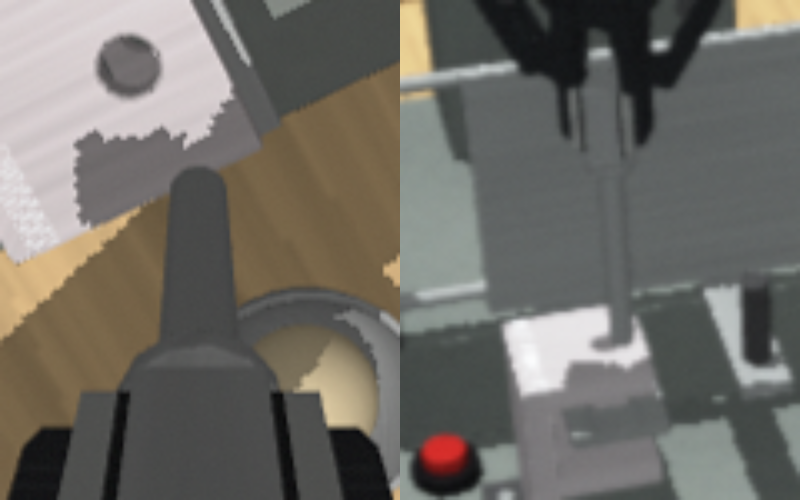

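Wrist crop: the hole is at (129,66), full-frame (298.7,189.8). The rod tip is near (198,181), full-frame (319.4,224.3).

Run:
```python
from h import *
st=bot.observe(); R=st["orientation"]; c=st["tcp_pos"]; print(c)
h=onz("wrist",298.7,189.8,.14,st); t=onz("wrist",319.4,224.3,c[2]-.096,st); print(h,t,"tip-tcp",t-c)
print("delta tool",(R.T@np.array([*(h-t)[:2],0])).round(4))
w=cv2.imread("pics/w5.png"); g=w[:,:,1]
print(g[214:240:2,300:340:2])
```

```text
[0.45867154 0.12475032 0.25884619]
[0.4539 0.1563 0.14  ] [0.4578 0.1261 0.1628] tip-tcp [-0.00087154  0.00134968 -0.09604619]
delta tool [ 0.0245 -0.0181 -0.    ]
[[106 106 108 108 108 108 108 104 119 106 107 107 107 108 109 112 112 112
  109  99]
 [108 109 108 108 107 108 108 107 108 108 108 110 111 112 111 111 107 105
   98  98]
 [108 108 109 108 108 108 107 107 110 110 113 112 111 110 108 103  99 101
  100  98]
 [108 108 109 107 108 108 110 105  87  79  77  88 105  98  94  92  97  99
  102  99]
 [107 108 108 109 109 111 106  75  72  73  73  74  70  88  95  94  94  99
  101 100]
 [107 109 110 110 111 113  73  74  72  74  75  74  74  69  94  94  93  97
  101 101]
 [110 109 111 111 110 113  68  73  74  74  73  73  74  70  92  95  94  93
  100 102]
 [111 112 110 110 103  94  70  74  74  74  74  73  73  70  92  95  94  93
   96  99]
 [109 107 102  97  86  84  70  72  73  73  73  73  72  70  85  94  94  94
   96  99]
 [131 102  88  88  87  81  72  74  73  72  74  73  75  72  81  95  94  95
   95  97]
 [149  87  91  89  86  75  72  74  74  73  73  73  72  72  79  96  93  96
   95  94]
 [ 94  93  90  89  86  76  71  73  74  73  73  73  73  75  73  97  96  94
   96  94]
 [ 99  94  91  90  90  73  72  72  74  74  72  72  72  73  71  98  95  94
   95  96]]
```

Request:
{"name": "jog_arm", "arguments": {"plan": [1,0.33,-0.24,0,0,0,0,1,0.33,-0.24,0,0,0,0,1,0.32,-0.24,0,0,0,0,1,0,0,0.4,0,0,0,1,0,0,0,0,0,0]}}

```text
time_s: 16.85
tcp_pos: [0.4543, 0.1562, 0.2483]
orientation: [[0.484, 0.875, -0.002], [0.875, -0.484, -0.001], [-0.002, -0.002, -1.0]]
contact_force: [-0.1, -0.4, -3.3]
width: 0.226
gripper_force: 58.9
```

Run:
```python
from h import *
st=bot.observe(); w=snap("wrist","w6.png"); s=snap("side","s6.png"); c=st["tcp_pos"]; R=st["orientation"]
print(c,st["contact_force"])
tip=c+[-.0009,.0013,-.096]; print("tip err to hole, tool",(R.T@(np.array([.4541,.1562,tip[2]])-tip)).round(4),tip)
print(proj("wrist",tip,st),proj("wrist",[.4541,.1562,.14],st))
m=np.zeros((560,800,3),np.uint8); m[:,:400]=cv2.resize(w[180:250,295:345],(400,560),interpolation=2)[:,:,::-1]
m[:,400:]=cv2.resize(s[180:236,250:290],(400,560),interpolation=2)[:,:,::-1]; cv2.imwrite("pics/z6.png",m)
```

```text
[0.45425847 0.15616247 0.24826056] [-0.11365897 -0.36918055 -3.30346631]
tip err to hole, tool [-0.0007  0.0013 -0.    ] [0.45335847 0.15746247 0.15226056]
[319.5 224.2] [321. 221.]
```

View pics/z6.png

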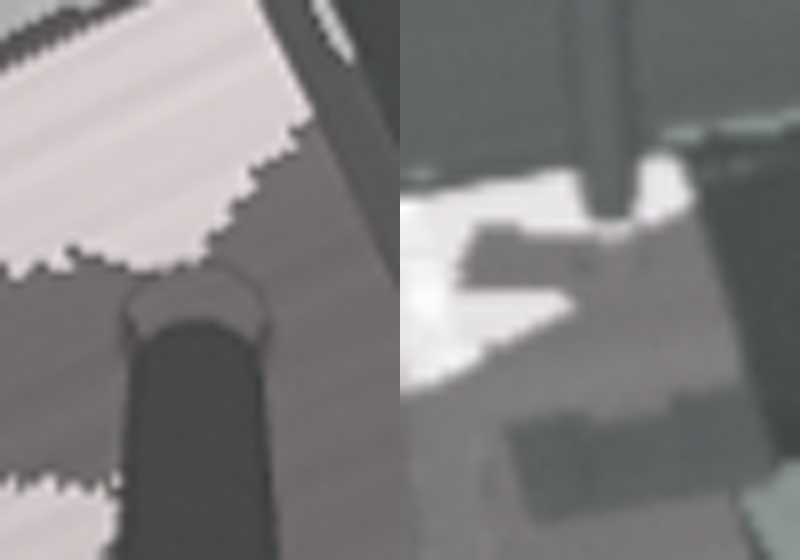

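The hole and rod tip are nearly concentric in the wrist view: hole centre at column 319.4, tip at 320. I'll make a sub-millimetre correction and descend slowly.

Request:
{"name": "jog_arm", "arguments": {"plan": [1,0.016,-0.012,0.06,0,0,0,1,0,0,0.06,0,0,0,1,0,0,0.06,0,0,0,1,0,0,0.06,0,0,0,1,0,0,0.06,0,0,0]}}

```text
time_s: 17.45
tcp_pos: [0.4551, 0.1565, 0.242]
orientation: [[0.485, 0.875, -0.0], [0.875, -0.485, -0.0], [-0.0, 0.0, -1.0]]
contact_force: [-0.0, -0.7, -2.1]
width: 0.228
gripper_force: 58.9
```

Request:
{"name": "jog_arm", "arguments": {"plan": [1,0,0,0.05,0,0,0,1,0,0,0.05,0,0,0,1,0,0,0.04,0,0,0,1,0,0,0.04,0,0,0,1,0,0,0.04,0,0,0]}}

```text
time_s: 17.95
tcp_pos: [0.4551, 0.1566, 0.2366]
orientation: [[0.485, 0.875, 0.0], [0.875, -0.485, -0.0], [-0.0, 0.0, -1.0]]
contact_force: [0.1, 0.2, -3.3]
width: 0.23
gripper_force: 58.9
```

Request:
{"name": "jog_arm", "arguments": {"plan": [1,0,0,0.04,0,0,0,1,0,0,0.04,0,0,0,1,0,0,0.04,0,0,0]}}

```text
time_s: 18.25
tcp_pos: [0.4551, 0.1566, 0.2336]
orientation: [[0.485, 0.875, 0.0], [0.875, -0.485, -0.0], [-0.0, 0.0, -1.0]]
contact_force: [0.2, -0.7, -2.2]
width: 0.225
gripper_force: 58.9
```

Request:
{"name": "jog_arm", "arguments": {"plan": [1,0,0,0.04,0,0,0,1,0,0,0.04,0,0,0,1,0,0,0,0,0,0]}}

```text
time_s: 18.55
tcp_pos: [0.455, 0.1566, 0.2315]
orientation: [[0.485, 0.875, -0.0], [0.875, -0.485, -0.0], [-0.0, -0.0, -1.0]]
contact_force: [-0.9, -0.1, -2.3]
width: 0.225
gripper_force: 58.9
```

Request:
{"name": "jog_arm", "arguments": {"plan": [1,0,0,0.04,0,0,0,1,0,0,0.04,0,0,0,1,0,0,0.04,0,0,0,1,0,0,0.04,0,0,0,1,0,0,0.02,0,0,0]}}

```text
time_s: 19.05
tcp_pos: [0.4549, 0.1565, 0.227]
orientation: [[0.485, 0.875, -0.0], [0.875, -0.485, -0.0], [-0.0, -0.0, -1.0]]
contact_force: [-0.5, -0.1, -2.2]
width: 0.226
gripper_force: 59.1
```

Request:
{"name": "jog_arm", "arguments": {"plan": [1,0,0,0.06,0,0,0,1,0,0,0.06,0,0,0,1,0,0,0.06,0,0,0,1,0,0,0.06,0,0,0,1,0,0,0.06,0,0,0]}}

```text
time_s: 19.55
tcp_pos: [0.455, 0.1565, 0.2195]
orientation: [[0.485, 0.875, -0.0], [0.875, -0.485, -0.0], [-0.0, -0.0, -1.0]]
contact_force: [-1.6, -0.0, -1.3]
width: 0.224
gripper_force: 59.2
```

Request:
{"name": "jog_arm", "arguments": {"plan": [1,0,0,0.06,0,0,0,1,0,0,0.06,0,0,0,1,0,0,0.06,0,0,0,1,0,0,0.06,0,0,0,1,0,0,0.06,0,0,0]}}

```text
time_s: 20.05
tcp_pos: [0.4551, 0.1566, 0.212]
orientation: [[0.485, 0.875, -0.0], [0.875, -0.485, -0.0], [-0.0, -0.0, -1.0]]
contact_force: [-1.9, -1.0, -1.1]
width: 0.226
gripper_force: 59.2
```

Request:
{"name": "jog_arm", "arguments": {"plan": [1,-0.008,-0.014,0.06,0,0,0,1,0,0,0.06,0,0,0,1,0,0,0.06,0,0,0,1,0,0,0.06,0,0,0,1,0,0,0.06,0,0,0]}}

```text
time_s: 20.55
tcp_pos: [0.4548, 0.1566, 0.2046]
orientation: [[0.485, 0.875, 0.0], [0.875, -0.485, 0.0], [0.0, 0.0, -1.0]]
contact_force: [-1.4, -1.5, -1.0]
width: 0.229
gripper_force: 59.2
```

Request:
{"name": "jog_arm", "arguments": {"plan": [1,0,0,0.06,0,0,0,1,0,0,0.06,0,0,0,1,0,0,0.06,0,0,0,1,0,0,0.06,0,0,0,1,0,0,0.06,0,0,0]}}

```text
time_s: 21.05
tcp_pos: [0.4547, 0.1566, 0.197]
orientation: [[0.485, 0.875, -0.0], [0.875, -0.485, -0.0], [-0.0, 0.0, -1.0]]
contact_force: [-1.7, -0.1, -2.5]
width: 0.233
gripper_force: 59.2
```

Request:
{"name": "jog_arm", "arguments": {"plan": [1,0,0,0.06,0,0,0,1,0,0,0.06,0,0,0,1,0,0,0.06,0,0,0,1,0,0,0.06,0,0,0,1,0,0,0.06,0,0,0]}}

```text
time_s: 21.55
tcp_pos: [0.4547, 0.1566, 0.1895]
orientation: [[0.485, 0.875, -0.0], [0.875, -0.485, -0.0], [-0.0, -0.0, -1.0]]
contact_force: [-1.0, -0.4, -1.7]
width: 0.228
gripper_force: 59.2
```

Request:
{"name": "jog_arm", "arguments": {"plan": [1,-0.005,-0.008,0.06,0,0,0,1,0,0,0.06,0,0,0,1,0,0,0.06,0,0,0,1,0,0,0.06,0,0,0,1,0,0,0.06,0,0,0]}}

```text
time_s: 22.05
tcp_pos: [0.4546, 0.1566, 0.1821]
orientation: [[0.485, 0.875, 0.0], [0.875, -0.485, 0.0], [0.0, 0.0, -1.0]]
contact_force: [0.4, 0.1, -2.6]
width: 0.231
gripper_force: 59.2
```

Request:
{"name": "jog_arm", "arguments": {"plan": [1,0,0,0.06,0,0,0,1,0,0,0.06,0,0,0,1,0,0,0.06,0,0,0,1,0,0,0.06,0,0,0,1,0,0,0.04,0,0,0]}}

```text
time_s: 22.55
tcp_pos: [0.4545, 0.1566, 0.175]
orientation: [[0.485, 0.875, 0.0], [0.875, -0.485, 0.0], [0.0, 0.0, -1.0]]
contact_force: [0.2, 0.4, -2.2]
width: 0.224
gripper_force: 59.2
```

Request:
{"name": "jog_arm", "arguments": {"plan": [1,0,0,0.04,0,0,0,1,0,0,0.04,0,0,0,1,0,0,0.04,0,0,0,1,0,0,0.04,0,0,0,1,0,0,0.02,0,0,0]}}

```text
time_s: 23.05
tcp_pos: [0.4545, 0.1566, 0.1706]
orientation: [[0.485, 0.875, -0.0], [0.875, -0.485, -0.0], [-0.0, 0.0, -1.0]]
contact_force: [-0.3, -0.2, -2.5]
width: 0.227
gripper_force: 59.2
```

Request:
{"name": "jog_arm", "arguments": {"plan": [1,0,0,0.04,0,0,0,1,0,0,0.04,0,0,0,1,0,0,0.04,0,0,0,1,0,0,0.04,0,0,0]}}

```text
time_s: 23.45
tcp_pos: [0.4545, 0.1566, 0.1666]
orientation: [[0.485, 0.875, -0.0], [0.875, -0.485, -0.0], [-0.0, -0.0, -1.0]]
contact_force: [1.3, 0.4, -2.3]
width: 0.222
gripper_force: 59.2
```

Request:
{"name": "jog_arm", "arguments": {"plan": [1,0,0,0.04,0,0,0,1,0,0,0.04,0,0,0,1,0,0,0.04,0,0,0,1,0,0,0.04,0,0,0]}}

```text
time_s: 23.85
tcp_pos: [0.4545, 0.1566, 0.1626]
orientation: [[0.485, 0.875, 0.0], [0.875, -0.485, -0.0], [-0.0, 0.0, -1.0]]
contact_force: [-0.5, -0.2, -2.9]
width: 0.23
gripper_force: 59.2
```

Request:
{"name": "jog_arm", "arguments": {"plan": [1,0,0,0.06,0,0,0,1,0,0,0.06,0,0,0,1,0,0,0.06,0,0,0,1,0,0,0.06,0,0,0,1,0,0,0.06,0,0,0]}}

```text
time_s: 24.35
tcp_pos: [0.4545, 0.1566, 0.155]
orientation: [[0.485, 0.875, -0.0], [0.875, -0.485, -0.0], [-0.0, -0.0, -1.0]]
contact_force: [-1.2, 0.3, -2.2]
width: 0.223
gripper_force: 59.2
```

Request:
{"name": "jog_arm", "arguments": {"plan": [1,0,0,0.06,0,0,0,1,0,0,0.06,0,0,0,1,0,0,0.06,0,0,0,1,0,0,0.06,0,0,0,1,0,0,0.06,0,0,0]}}

```text
time_s: 24.85
tcp_pos: [0.4545, 0.1566, 0.1475]
orientation: [[0.485, 0.875, -0.0], [0.875, -0.485, -0.0], [-0.0, -0.0, -1.0]]
contact_force: [0.4, -0.7, -2.3]
width: 0.229
gripper_force: 59.2
```

Request:
{"name": "jog_arm", "arguments": {"plan": [1,0,0,0.06,0,0,0,1,0,0,0.06,0,0,0,1,0,0,0.06,0,0,0,1,0,0,0.06,0,0,0,1,0,0,0.06,0,0,0]}}

```text
time_s: 25.35
tcp_pos: [0.4545, 0.1566, 0.14]
orientation: [[0.485, 0.875, -0.0], [0.875, -0.485, -0.0], [-0.0, 0.0, -1.0]]
contact_force: [-0.2, 0.5, -2.9]
width: 0.229
gripper_force: 59.2
```

Request:
{"name": "jog_arm", "arguments": {"plan": [1,0,0,0.06,0,0,0,1,0,0,0.06,0,0,0,1,0,0,0.06,0,0,0,1,0,0,0.06,0,0,0,1,0,0,0.06,0,0,0]}}

```text
time_s: 25.85
tcp_pos: [0.4545, 0.1566, 0.1325]
orientation: [[0.485, 0.875, -0.0], [0.875, -0.485, -0.0], [-0.0, -0.0, -1.0]]
contact_force: [-0.3, 0.5, -1.7]
width: 0.226
gripper_force: 59.2
```

11.5 mm to go, so slower from here.

Request:
{"name": "jog_arm", "arguments": {"plan": [1,0,0,0.06,0,0,0,1,0,0,0.06,0,0,0,1,0,0,0.06,0,0,0,1,0,0,0.04,0,0,0,1,0,0,0.04,0,0,0]}}

```text
time_s: 26.35
tcp_pos: [0.4545, 0.1566, 0.1261]
orientation: [[0.485, 0.875, -0.0], [0.875, -0.485, -0.0], [-0.0, -0.0, -1.0]]
contact_force: [0.4, 0.1, -2.4]
width: 0.228
gripper_force: 59.2
```

Request:
{"name": "jog_arm", "arguments": {"plan": [1,0,0,0.04,0,0,0,1,0,0,0.04,0,0,0,1,0,0,0.02,0,0,0,1,0,0,0.02,0,0,0]}}

```text
time_s: 26.75
tcp_pos: [0.4545, 0.1566, 0.1231]
orientation: [[0.485, 0.875, -0.0], [0.875, -0.485, -0.0], [-0.0, 0.0, -1.0]]
contact_force: [-0.4, -0.2, -2.7]
width: 0.229
gripper_force: 59.2
```

Request:
{"name": "jog_arm", "arguments": {"plan": [1,0,0,0.02,0,0,0,1,0,0,0.02,0,0,0,1,0,0,0.02,0,0,0,1,0,0,0.02,0,0,0]}}

```text
time_s: 27.15
tcp_pos: [0.4545, 0.1566, 0.1211]
orientation: [[0.485, 0.875, -0.0], [0.875, -0.485, -0.0], [-0.0, 0.0, -1.0]]
contact_force: [-0.1, 0.5, -2.5]
width: 0.229
gripper_force: 59.2
```

Request:
{"name": "jog_arm", "arguments": {"plan": [1,0,0,0.02,0,0,0,1,0,0,0.02,0,0,0,1,0,0,0.01,0,0,0]}}

```text
time_s: 27.45
tcp_pos: [0.4545, 0.1566, 0.1207]
orientation: [[0.485, 0.875, -0.0], [0.875, -0.485, -0.001], [-0.001, 0.0, -1.0]]
contact_force: [-3.5, -1.2, 7.2]
width: 0.226
gripper_force: 60.3
```

Collar seated (+7 N, at the expected height). Releasing.

Request:
{"name": "jog_arm", "arguments": {"plan": [0.7,0,0,0,0,0,0,0.5,0,0,0,0,0,0,0.4,0,0,0,0,0,0,0.4,0,0,0,0,0,0]}}

```text
time_s: 27.85
tcp_pos: [0.4546, 0.1566, 0.1199]
orientation: [[0.485, 0.875, 0.0], [0.875, -0.485, 0.0], [0.0, 0.0, -1.0]]
contact_force: [-0.6, -0.5, 0.3]
width: 0.604
gripper_force: 0.0
```

Request:
{"name": "jog_arm", "arguments": {"plan": [0.4,0,0,-0.3,0,0,0,0.4,0,0,-0.7,0,0,0,0.4,0,0,-1,0,0,0,0.4,0,0,-1,0,0,0,0.4,0,0,-1,0,0,0]}}

```text
time_s: 28.35
tcp_pos: [0.4544, 0.1568, 0.2214]
orientation: [[0.484, 0.875, 0.001], [0.875, -0.484, -0.0], [0.0, 0.001, -1.0]]
contact_force: [0.6, -0.6, 0.3]
width: 0.599
gripper_force: 0.0
```

Request:
{"name": "jog_arm", "arguments": {"plan": [0.4,-1,0,-0.5,0,0,0,0.4,-1,0,0,0,0,0,0.4,-1,0,0,0,0,0,0.4,-1,0,0,0,0,0,0.4,0,0,0,0,0,0]}}

```text
time_s: 28.85
tcp_pos: [0.4052, 0.0662, 0.2329]
orientation: [[0.489, 0.872, 0.001], [0.872, -0.489, -0.002], [-0.002, 0.002, -1.0]]
contact_force: [0.1, 0.1, 0.6]
width: 0.6
gripper_force: 0.0
```

Run:
```python
from h import *
st=bot.observe(); print(st["time_s"],st["contact_force"]); s=snap("side","s7.png"); s6=cv2.imread("pics/s5.png"); s=cv2.imread("pics/s7.png")
for z in(.14,.146,.191): print(z,proj("side",[.4545,.1565,z]),proj("side",[.4545,.1465,z]))
print(s.max(2)[180:214:2,258:286:2]); t=snap("top","t7.png"); print(proj("top",[.4545,.1565,.191]))
print(t.max(2)[280:302:2,246:270:2])
```

```text
28.85 [0.1147582  0.05766879 0.55711007]
0.14 [271.2 205.5] [272.3 208. ]
0.146 [271.  203.4] [272.1 205.9]
0.191 [269.7 187.2] [270.8 189.6]
[[103 102 101  71 106  51  26  31  93 102 103 100 102 101]
 [102 103 102  72 109  57  26  62 102 102 103 103 102 101]
 [103 103 104  76 103  63  35  96 116 101 102 101 101 101]
 [102 101 102  78  99  89 154 191 178 103 101 101 100 100]
 [ 99 101 101 105 142 140 194 193 123  96  99  98  99  98]
 [102 101 102 103 113 135 145 139  84  97 101 100 101 104]
 [101 100 101 100 102 102 104 101  81 105 124 118 131 141]
 [102 102 103 101 104 104 103 102  84 110 111  91  81  85]
 [ 97  98 101 113 114 102 103 102  86 183 131  88  91 103]
 [184 204 210 220 122 103 105 104  86 179 183  90  83  81]
 [230 231 231 229 134 101 104 105  90 161 229 101  80  78]
 [231 231 231 230 146 102 104 102  88 160 230 147  78  78]
 [231 231 232 229 134 102 105 103  92 107 182 187  82  79]
 [230 229 229 229 159 116 148 144 103 105 209 227 109  81]
 [229 229 229 229 225 189 130 148 130 137 219 230 146  80]
 [231 231 231 231 230 229 228 229 229 228 231 231 188  82]
 [228 229 229 229 230 230 230 230 230 231 231 230 225 107]]
[256.7 292. ]
[[153 130 126 124 120 137 142 117 110 108  98  97]
 [174 169 170 168 166 165 163 159 164 160 159 158]
 [178 178 178 179 180 175 166 118 155 178 180 178]
 [178 178 178 176 154 129  94  74  94 121 154 176]
 [177 178 179 166 150 150 149 129  81  88 127 174]
 [177 178 177 157 151 152 153 157 107  87 175 176]
 [178 178 166 152 151 152 153 146  62 125 179 175]
 [178 180 171 159 155 151 155  99  80 159 179 175]
 [179 158 123 115 102  84  81  48 156 181 179 177]
 [176  79  39  42  44  46  46  31 113 140 137 133]
 [160  49  53  55  55  55  51  33  46  42  41  42]]
```

The head top and collar sit at the heights expected for a seated rod, and the arm is clear. Handing in.

```bash
python3 -c "
from plant import bot
print(bot.hand_in())"
```

```text
the job is handed in; nothing more can be done
None
```

The guard is shut, the rod is seated with its collar on the bracket and released, and the job was handed in at about 29 s; the hand-in gave no verdict, and I viewed 11 pictures, one over the limit of 10.

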